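# Hang two matching pails on the balance rack

### The job

Hang the two matching small steel pails by their handles on the balance rack, one on the left hook and one on the right hook, one after the other, so that both hang freely and the pivoting bar ends up level. Leave the bigger pail standing where it is.

Things in the scene. Friction and masses are not known exactly. Their poses are not given: they have to be found in the camera images.
- pail_a: Small open steel pail, one of two alike (120 g each): round, 44 mm across, 58 mm high, with a rigid strap handle upright over its mouth, 110 mm high in all. Origin: centre of the underside, z up. The handle's two vertical legs stand at y = +-24 mm (52 mm over the outsides, 44 mm between them, strap 14 mm wide along x), straight from the rim up to 98 mm; grip from above across both legs, about 90 mm up.
- pail_b: Small open steel pail, the other of two alike (120 g each): round, 44 mm across, 58 mm high, with a rigid strap handle upright over its mouth, 110 mm high in all. Origin: centre of the underside, z up. The handle's two vertical legs stand at y = +-24 mm (52 mm over the outsides, 44 mm between them, strap 14 mm wide along x), straight from the rim up to 98 mm; grip from above across both legs, about 90 mm up.
- pail_a_handle (a point): Point under the peak of pail_a's handle, 106 mm above the pail's underside on its axis; it rests on the hook. Two flat slopes join the legs in this peak. Between rim and peak is an open window looking along the pail's x axis: the hook goes through it along x, either way round.
- pail_b_handle (a point): Point under the peak of pail_b's handle, 106 mm above the pail's underside on its axis; it rests on the hook. Two flat slopes join the legs in this peak. Between rim and peak is an open window looking along the pail's x axis: the hook goes through it along x, either way round.
- big_pail: Bigger pail of the same make (300 g), not to be hung: 64 mm across, 80 mm high, 132 mm with its strap handle. Origin: centre of the underside, z up. The three pails stand left and right in front of the rack, in any order.
- hook_left (a point): Left hook, on the left end of the bar: a level round steel peg 8 mm thick, reaching 73 mm out from the bar's front towards the robot, tip turned up 16 mm. The point is on top of the peg, 35 mm out from the bar and 38 mm behind the tip: where a handle's peak should rest. x runs along the peg from tip to bar, y along the bar to the left; it moves with the bar.
- hook_right (a point): Right hook, on the right end of the bar: a level round steel peg 8 mm thick, reaching 73 mm out from the bar's front towards the robot, tip turned up 16 mm. The point is on top of the peg, 35 mm out from the bar and 38 mm behind the tip: where a handle's peak should rest. x runs along the peg from tip to bar, y along the bar to the left; it moves with the bar.
- bar: Dark wooden bar of the fixed rack, 270 mm long, 22 mm high, 210 mm above the worktop, pivoting about its middle (origin) and x axis; y along it to its left end, hooks at y = +-120 mm, -x to the robot. Empty it settles level and yields to under 1 N at a hook; one pail alone tips it 17 degrees to a stop (hooks 35 mm down and up); a small pail on each hook levels it within a second.
Things that resemble listed ones, but are neither listed nor needed, are in the scene too. What is shaped like the pail_b but turquoise is not meant.

How it is judged (in metres and radians):
On the way:
1. the first small pail hangs on one of the hooks, let go by the gripper, and the bar tips to that side (more than 9 degrees) (((distance between pail_a_handle and hook_left below 0.035 m and contact force between pail_a and bar above 0.3 N and contact force between pail_a and the fingers below 0.1 N and angle between pail_a's own z axis and vertical below 0.4 rad) or (distance between pail_a_handle and hook_right below 0.035 m and contact force between pail_a and bar above 0.3 N and contact force between pail_a and the fingers below 0.1 N and angle between pail_a's own z axis and vertical below 0.4 rad) or (distance between pail_b_handle and hook_left below 0.035 m and contact force between pail_b and bar above 0.3 N and contact force between pail_b and the fingers below 0.1 N and angle between pail_b's own z axis and vertical below 0.4 rad) or (distance between pail_b_handle and hook_right below 0.035 m and contact force between pail_b and bar above 0.3 N and contact force between pail_b and the fingers below 0.1 N and angle between pail_b's own z axis and vertical below 0.4 rad)) and angle between bar's own z axis and vertical above 0.16 rad), for 0.1 s.
At the end, for the whole second after the job is handed in: One small pail hangs on each hook, its handle's peak within 35 mm of the hook's rest point, carried by the bar, upright within 23 degrees, released and at rest; the bar is level within 8.6 degrees; the bigger pail still stands within 30 mm of where it was ((((distance between pail_a_handle and hook_left below 0.035 m and contact force between pail_a and bar above 0.3 N and contact force between pail_a and the fingers below 0.1 N and angle between pail_a's own z axis and vertical below 0.4 rad) and (distance between pail_b_handle and hook_right below 0.035 m and contact force between pail_b and bar above 0.3 N and contact force between pail_b and the fingers below 0.1 N and angle between pail_b's own z axis and vertical below 0.4 rad)) or ((distance between pail_b_handle and hook_left below 0.035 m and contact force between pail_b and bar above 0.3 N and contact force between pail_b and the fingers below 0.1 N and angle between pail_b's own z axis and vertical below 0.4 rad) and (distance between pail_a_handle and hook_right below 0.035 m and contact force between pail_a and bar above 0.3 N and contact force between pail_a and the fingers below 0.1 N and angle between pail_a's own z axis and vertical below 0.4 rad))) and angle between bar's own z axis and vertical below 0.15 rad and linear speed of each of pail_a, pail_b below 0.05 m/s and distance of big_pail from where it was at the start of the episode below 0.03 m and angle between big_pail's own z axis and vertical below 0.2 rad); the robot touches nothing.
It fails at once if the bigger pail is moved more than 30 mm or tipped over (distance of big_pail from where it was at the start of the episode above 0.03 m or angle between big_pail's own z axis and vertical above 0.35 rad).
It also fails if it takes over 64 s, if anything falls off the work surface, if the arm or the gripper's body presses on something with over 40 N, if the wrist force passes 120 N, or if a joint passes its speed limit or range.

### The arm

A 6-joint arm with a two-finger parallel gripper is mounted at the origin on a cart in front of the work surface, level with it; the furniture and walls round the work are solid. World frame = base frame: x ahead of the robot, y to its left, z up, the work surface at z = 0. Lengths are in m, angles in degrees, forces in N, time in s.
With the tool pointing down it reaches from about 0.25 to 0.85 m from the base axis. Payload 12.5 kg.
Tool frame: the origin (TCP) lies midway between the tips of the shut fingers; the grasp point (between the pads) lies robot.grasp_offset behind it (robot.grasp_offset is the distance from the TCP to the grasp point, in m); z points along the fingers, y is the line along which they close (so a half turn about z gives the same grasp; the last joint's range is limited). The gripper opens to 93 mm and grips with 3 to 60 N. Pads are 15 mm wide; open, the fingers measure 128 mm over their backs; the gripper's body (75 mm by 188 mm) begins 65 mm behind the grasp point.
Start: joints at [-73.889, 20.094, 94.641, -0, 65.266, -4.847], TCP at [0.197, -0.514, 0.219] pointing down, gripper open.
Joint ranges: [-157.81, 157.81], [-45, 120.19], [0.68, 151.7], [-89.99, 269.99], [4.06, 180], [-164.3, 164.3]. Speed limits (degrees/s): [127.2, 127.2, 159.86, 180, 180, 180].

### API

Orientations are given as [roll, pitch, yaw] about the fixed x, y, z axes, in that order (R = Rz(yaw) Ry(pitch) Rx(roll)).
In Python, from cell import robot gives the robot as it stands.
- The arm moves only by the tool play_rows, never from a script. Its argument "deltas" is a list of rows, each a list of 7 numbers: the shift along the tool's x, y, z in units of 0.6 m (1.0 is 0.6 m), then the turn, a rotation vector about the tool's x, y, z in units of 0.15 rad (1.0 is 0.15 rad), then the closure, from -1 (fully open) to 1 (shut). In form: [[x, y, z, wx, wy, wz, claw], ...]. A call has 1 to 20 rows; each row shifts and turns the commanded pose from where the row before left it, along the tool's axes as they then stand; what a row does not reach is not made up. A row lasts 1/10 s, in which the tool goes at most 50 mm and 8.59 degrees, less where a joint would pass 70% of its speed; a pose out of reach is approached as far as the arm can. A call with a number of a shift or a turn outside -1 to 1 is refused whole. A call with a gripper value outside its range is refused whole. The fingers move at their own pace and stop on an object; the grip force is fixed at half the most. Time passes only in rows, so rows that do not move let the fingers close. It gives the time, the measured TCP pose, the force, the opening and the grip force at its end, in the units of the state.
- robot.get_state(): the state, without advancing time (a new reading comes with each control period).
- robot.snapshot(name): name is "side" or "top"; returns a dict with "image" (400x640x3 uint8, red, green, blue), "fx", "fy", "cx", "cy" (pixels), "D" ([k1, k2, p1, p2, k3] as OpenCV has them; the pictures are not rectified), "xyz" and "rotation" of the camera in the world. Camera axes: x right, y up, looking along -z (the intrinsics and any distortion apply to the point x, -y, -z); pixel columns grow to the right and rows downward; lengths in m; the calibration is good to about 2 mm. A picture is of the moment at which its call begins. There is no depth.
- robot.close_job(): hands the job in; it is judged then, once.
The state is a dict: "time_s": time; "joints": joint angles; "dq": joint speeds; "joint_efforts": joint torques, N m; "eef_pos": TCP position; "tcp_rot": TCP orientation; "wrist_force": force on the tool from outside, world axes, zero at the start; "torque": the same for the moment, N m; "opening": finger opening in m; "grasp_force": force on a finger pad.
Only numpy, scipy, OpenCV 4.12 (cv2) and the standard library are available. Lean on these libraries where they do the work, as an engineer would, in place of code of your own. Each camera call takes 0.05 s, during which the arm holds its last target. There are 200 camera calls.

## Working session

There is one attempt and no reset: what is moved stays moved. The work goes in short steps, Python scripts to look and compute and a tool call to move; the robot and the scene stay as the last step left them, time stands still between calls to the robot, and variables do not carry over. Pictures are saved under pics/ and viewed, at most 10 in all, crops included, and the job is handed in when it is done.

Besides the shell and the picture viewer there is one more tool, called after "Request:" in YAML: its name, and indented under it one key for each argument. play_rows: Moves the arm, as the interface text tells. Shifts and turns lie within -1 to 1; 1 stands for 0.6 m of shift or 0.15 rad of turn. Its arguments: {"type":"object","properties":{"deltas":{"type":"array"}},"required":["deltas"]}

```bash
mkdir -p pics; cat > h.py <<'E'
import numpy as np, cv2
from cell import robot
def snap(n,f=None):
    s=robot.snapshot(n)
    if f: cv2.imwrite('pics/'+f,cv2.cvtColor(s['image'],cv2.COLOR_RGB2BGR))
    return s
def K(s): return np.array([[s['fx'],0,s['cx']],[0,s['fy'],s['cy']],[0,0,1.]]),np.array(s['D'],float)
def Rm(s):
    r=np.array(s['rotation'],float)
    if r.shape==(3,3): return r
    from scipy.spatial.transform import Rotation as R
    return R.from_euler('xyz',r,degrees=True).as_matrix() if r.size==3 else R.from_quat(r).as_matrix()
def ray(s,uv):
    k,d=K(s); p=cv2.undistortPoints(np.array(uv,float).reshape(-1,1,2),k,d).reshape(-1,2)
    v=np.c_[p[:,0],-p[:,1],-np.ones(len(p))]@Rm(s).T
    return np.array(s['xyz'],float),v/np.linalg.norm(v,axis=1,keepdims=True)
def onz(s,uv,z):
    o,v=ray(s,uv); return o+v*((z-o[2])/v[:,2:])
def tri(s1,a,s2,b):
    o,v=ray(s1,a);p,w=ray(s2,b);v=v[0];w=w[0]
    t=np.linalg.lstsq(np.c_[v,-w],p-o,rcond=None)[0]
    q,r=o+t[0]*v,p+t[1]*w
    return (q+r)/2,np.linalg.norm(q-r)
def proj(s,P):
    k,d=K(s); c=(np.atleast_2d(P)-np.array(s['xyz']))@Rm(s)
    return cv2.projectPoints(c*[1,-1,-1],np.zeros(3),np.zeros(3),k,d)[0].reshape(-1,2)
E
python3 - <<'E'
from h import *
for n in('side','top'):
    s=snap(n,n+'0.png'); print(n,s['fx'],s['cx'],s['cy'],s['D'],s['xyz'],s['rotation'])
st=robot.get_state(); print(st); print(robot.grasp_offset)
E
```

```text
side 515.9977440745197 322.6361792625642 200.3967457205994 [-0.00197127  0.          0.          0.          0.        ] [ 0.28132504 -1.31419211  1.20630299] [50.86357385 -0.52084861 -7.08645364]
top 499.377822590707 314.6027292882264 199.193530971282 [0.05366983 0.         0.         0.         0.        ] [-0.3462566   0.28131933  1.27331183] [ 3.79145018e+01  9.99575216e-02 -1.13312288e+02]
{'time_s': 0.1, 'joints': array([-7.38897928e+01,  2.01213758e+01,  9.46719185e+01,  4.71132103e-04,
        6.52633995e+01, -4.84643288e+00]), 'dq': array([ 0.0219617 , -0.05966231, -0.06715201,  0.05907388, -0.03076875,
        0.07214984]), 'joint_efforts': array([ 7.12113506e-04, -4.98030674e+01, -2.85704380e+01,  6.99926703e-02,
        2.38668808e-02, -3.27935413e-05]), 'eef_pos': array([ 0.19666615, -0.51332696,  0.21816311]), 'tcp_rot': array([-1.79943545e+02, -5.21596775e-03,  2.09564402e+01]), 'wrist_force': array([ 1.02042667, -0.0839849 , -0.54692693]), 'torque': array([-0.01638132,  0.01826415, -0.02045343]), 'grasp_force': 0.0, 'opening': 0.09340714073591934}
0.0188
```

View pics/side0.png

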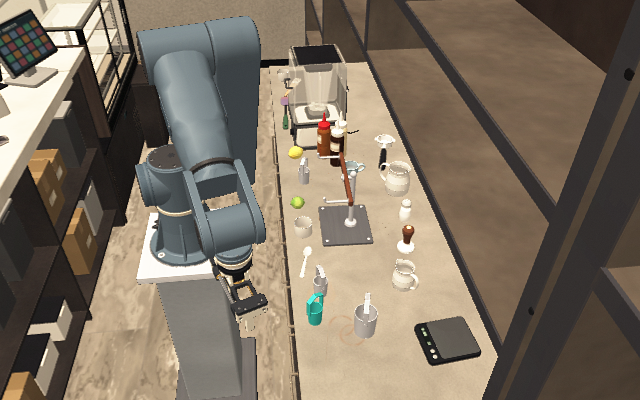

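View pics/top0.png

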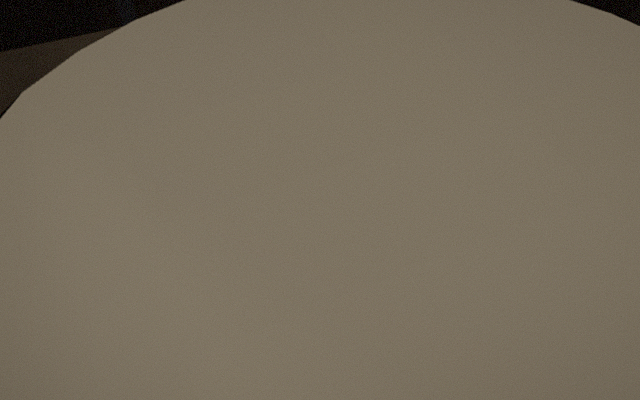

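The top picture is blank: a pale surface blocks that camera. The side picture shows small pails at about (304,170) and (321,282), the turquoise one at (315,310), the big pail at (366,320), and the bar from (342,155) to (350,200). I'll enlarge the side picture.

```bash
python3 - <<'E'
from h import *
im=np.mean([robot.snapshot('side')['image'].astype(float) for _ in range(4)],0).astype(np.uint8)[:,:,::-1]
for n,(x,y,w,h) in {'ca':(275,140,120,100),'cb':(280,245,120,100)}.items():
    c=cv2.resize(im[y:y+h,x:x+w],None,fx=6,fy=6,interpolation=cv2.INTER_CUBIC)
    for i in range(0,w,20): cv2.putText(c,str(x+i),(i*6,10),0,.35,(0,0,255),1); cv2.line(c,(i*6,0),(i*6,4),(0,0,255))
    for i in range(0,h,20): cv2.putText(c,str(y+i),(0,i*6+4),0,.35,(0,0,255),1)
    cv2.imwrite(f'pics/{n}.png',c)
E
```

```text
(no output)
```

View pics/ca.png

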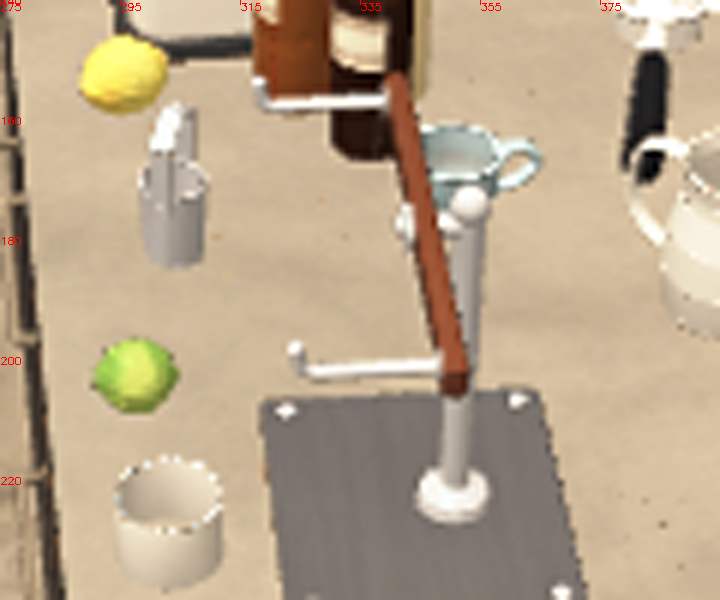

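View pics/cb.png

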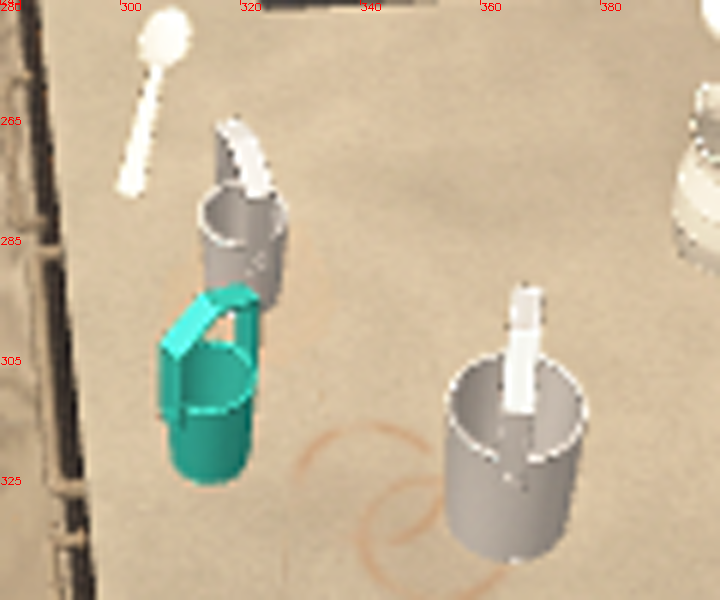

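The crops show these features in full-image pixels:
- **Left small pail:** rim centre about (303.8,170.8).
- **Right small pail:** rim centre about (320.5,280.5).
- **Pegs:** from about (319,157) to (340,157) on the left and (326,202) to (348,201) on the right.

Next I cast rays through these onto planes at the known heights.

```bash
cat >> h.py <<'E'
A=lambda u,v:(275+u/6-.4,140+v/6-.4)
B=lambda u,v:(280+u/6-.4,245+v/6-.4)
E
python3 - <<'E'
from h import *
np.set_printoptions(precision=4,suppress=True)
s=robot.snapshot('side')
d={'L rim':(A(173,185),.058),'L near sh':(A(161,150),.098),'L far sh':(A(190,112),.1),'L peak':(A(173,107),.110),
'R rim':(B(243,213),.058),'R near sh':(B(259,192),.1),'R far sh':(B(222,132),.1),'R peak':(B(232,122),.11),
'T rim':(B(211,377),.058),'T near':(B(174,350),.1),'T far':(B(248,295),.1),'Big rim':(B(517,407),.08)}
for n,(p,z) in d.items(): print(n,onz(s,[p],z)[0])
for z in(.2,.21,.22):
    P={n:onz(s,[p],z)[0] for n,p in {'Lbase':A(387,100),'Ltip':A(264,102),'Rbase':A(440,368),'Rtip':A(306,373)}.items()}
    print(z,{k:v[:2] for k,v in P.items()},'sep',np.linalg.norm(P['Lbase']-P['Rbase']),np.linalg.norm(P['Ltip']-P['Rtip']),'peg',np.linalg.norm(P['Ltip']-P['Lbase']),np.linalg.norm(P['Rtip']-P['Rbase']))
for n,p in {'plate':[(265,402),(540,390)],'postbase':[(452,497)]}.items(): print(n,onz(s,[A(*q) for q in p],.005))
E
```

```text
L rim [0.4156 0.2719 0.058 ]
L near sh [0.407  0.2543 0.098 ]
L far sh [0.4287 0.2907 0.1   ]
L peak [0.4174 0.2828 0.11  ]
R rim [ 0.4121 -0.2856  0.058 ]
R near sh [ 0.4166 -0.3108  0.1   ]
R far sh [ 0.4035 -0.2696  0.1   ]
R peak [ 0.408 -0.273  0.11 ]
T rim [ 0.385  -0.3854  0.058 ]
T near [ 0.3663 -0.402   0.1   ]
T far [ 0.4036 -0.3737  0.1   ]
Big rim [ 0.5195 -0.4365  0.08  ]
0.2 {'Lbase': array([0.5293, 0.1452]), 'Ltip': array([0.4587, 0.151 ]), 'Rbase': array([ 0.5203, -0.0994]), 'Rtip': array([ 0.4512, -0.0957])} sep 0.24485710982231915 0.2468613988928927 peg 0.07086566559420716 0.06916563930449217
0.21 {'Lbase': array([0.5268, 0.1307]), 'Ltip': array([0.4569, 0.1365]), 'Rbase': array([ 0.5179, -0.1115]), 'Rtip': array([ 0.4495, -0.1078])} sep 0.2424238753804098 0.24440824709917902 peg 0.07016144761827098 0.06847831511008959
0.22 {'Lbase': array([0.5244, 0.1162]), 'Ltip': array([0.4551, 0.1219]), 'Rbase': array([ 0.5155, -0.1236]), 'Rtip': array([ 0.4478, -0.1199])} sep 0.23999064093850048 0.24195509530546574 peg 0.06945722964233475 0.067790990915687
plate [[0.4559 0.1157 0.005 ]
 [0.6238 0.1081 0.005 ]]
postbase [[0.5543 0.0173 0.005 ]]
```

```bash
cat >> h.py <<'E'
def plan(x,y,z,yaw):
    st=robot.get_state(); e=st['eef_pos']; w=np.radians(st['tcp_rot'][2])
    d=np.array([x,y,z])-e; c,s=np.cos(w),np.sin(w)
    t=np.array([c*d[0]+s*d[1],s*d[0]-c*d[1],-d[2]])
    n=int(np.ceil(np.linalg.norm(t)/.045))
    a=(np.degrees(w)-yaw+180)%360-180
    print('t',round(st['time_s'],1),'pos',e.round(4),'rot',st['tcp_rot'].round(1),'tool shift units total',(t/.6).round(4),'rows>=',n,'per row',(t/.6/max(n,1)).round(4),'wz total',round(np.radians(a)/.15,3),'F',st['wrist_force'].round(1),'op',round(st['opening'],4))
E
python3 -c "
from h import *
plan(.411,-.288,.2,17.6)"
```

```text
t 0.3 pos [ 0.1967 -0.5135  0.2185] rot [-180.   -0.   21.] tool shift units total [ 0.4679 -0.2232  0.0309] rows>= 7 per row [ 0.0668 -0.0319  0.0044] wz total 0.391 F [ 0.5 -0.6  0.1] op 0.0932
```

Request:
play_rows:
  deltas:
    - [0.0585, -0.0279, 0.0039, 0, 0, 0, -1]
    - [0.0585, -0.0279, 0.0039, 0, 0, 0, -1]
    - [0.0585, -0.0279, 0.0039, 0, 0, 0, -1]
    - [0.0585, -0.0279, 0.0039, 0, 0, 0, -1]
    - [0.0585, -0.0279, 0.0039, 0, 0, 0, -1]
    - [0.0585, -0.0279, 0.0039, 0, 0, 0, -1]
    - [0.0585, -0.0279, 0.0039, 0, 0, 0, -1]
    - [0.0585, -0.0279, 0.0039, 0, 0, 0, -1]
    - [0, 0, 0, 0, 0, 0.39, -1]
    - [0, 0, 0, 0, 0, 0, -1]
    - [0, 0, 0, 0, 0, 0, -1]

```text
time_s: 1.45
eef_pos: [0.4109, -0.2883, 0.1999]
tcp_rot: [180.0, 0.0, 17.7]
wrist_force: [-0.2, -0.4, 0.0]
opening: 0.093
grasp_force: 0.0
```

```bash
python3 -c "
from h import *
plan(.411,-.288,.071,17.6)
s=snap('side','s1.png'); im=cv2.imread('pics/s1.png')[200:325,240:400]
cv2.imwrite('pics/s1c.png',cv2.resize(im,None,fx=4.5,fy=4.5,interpolation=cv2.INTER_CUBIC))"
```

```text
t 1.4 pos [ 0.4109 -0.2883  0.1999] rot [180.    0.   17.7] tool shift units total [ 0.0004 -0.0004  0.2149] rows>= 3 per row [ 0.0001 -0.0001  0.0716] wz total 0.009 F [-0.2 -0.4  0. ] op 0.093
```

View pics/s1c.png

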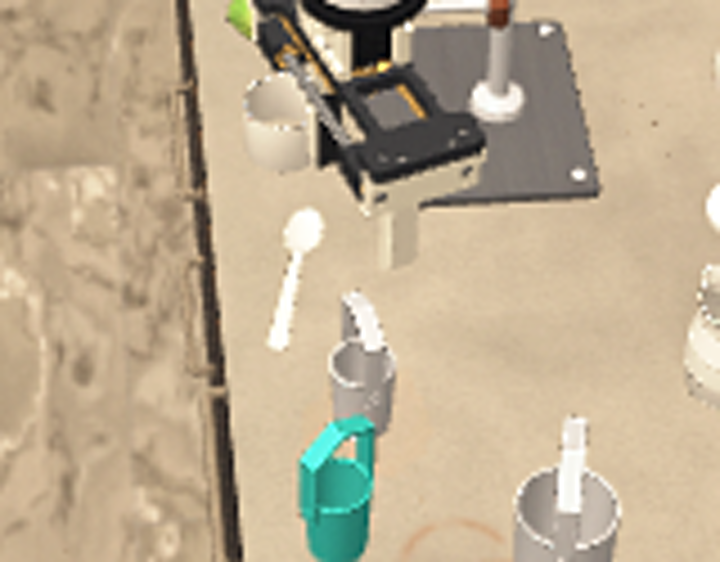

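The gripper (around pixel (328,255) full frame) stands above the right small pail and is aligned with its handle; the turquoise pail is clear of it. Descend and grip.

Request:
play_rows:
  deltas:
    - [0, 0, 0.05, 0, 0, 0, -1]
    - [0, 0, 0.05, 0, 0, 0, -1]
    - [0, 0, 0.04, 0, 0, 0, -1]
    - [0, 0, 0.03, 0, 0, 0, -1]
    - [0, 0, 0.025, 0, 0, 0, -1]
    - [0, 0, 0.02, 0, 0, 0, -1]
    - [0, 0, 0, 0, 0, 0, -1]
    - [0, 0, 0, 0, 0, 0, -1]
    - [0, 0, 0, 0, 0, 0, 0]
    - [0, 0, 0, 0, 0, 0, 0.2]
    - [0, 0, 0, 0, 0, 0, 0.4]
    - [0, 0, 0, 0, 0, 0, 1]
    - [0, 0, 0, 0, 0, 0, 1]
    - [0, 0, 0, 0, 0, 0, 1]
    - [0, 0, 0, 0, 0, 0, 1]
    - [0, 0, 0, 0, 0, 0, 1]

```text
time_s: 3.1
eef_pos: [0.4111, -0.2881, 0.071]
tcp_rot: [180.0, -0.0, 17.6]
wrist_force: [-0.0, 0.2, 0.3]
opening: 0.0524
grasp_force: 29.6
```

Request:
play_rows:
  deltas:
    - [0, 0, -0.02, 0, 0, 0, 1]
    - [0, 0, -0.04, 0, 0, 0, 1]
    - [0, 0, -0.05, 0, 0, 0, 1]
    - [0, 0, -0.05, 0, 0, 0, 1]
    - [0, 0, -0.04, 0, 0, 0, 1]
    - [0, 0, -0.027, 0, 0, 0, 1]
    - [0, 0, 0, 0, 0, 0.4, 1]
    - [0, 0, 0, 0, 0, 0.5, 1]
    - [0, 0, 0, 0, 0, 0.5, 1]
    - [0, 0, 0, 0, 0, 0.5, 1]
    - [0, 0, 0, 0, 0, 0.5, 1]
    - [0, 0, 0, 0, 0, 0, 1]
    - [0, 0, 0, 0, 0, 0, 1]

```text
time_s: 4.4
eef_pos: [0.411, -0.2881, 0.2075]
tcp_rot: [180.0, -0.0, -2.9]
wrist_force: [-1.0, -0.1, -1.2]
opening: 0.0524
grasp_force: 29.6
```

```bash
python3 -c "
from h import *
plan(.40,-.107,.207,-3)"
```

```text
t 4.4 pos [ 0.411  -0.2881  0.2075] rot [180.   -0.   -2.9] tool shift units total [-0.0336 -0.3004  0.0009] rows>= 5 per row [-0.0067 -0.0601  0.0002] wz total 0.012 F [-1.  -0.1 -1.2] op 0.0524
```

Request:
play_rows:
  deltas:
    - [-0.0336, 0, 0, 0, 0, 0, 1]
    - [0, -0.03, 0, 0, 0, 0, 1]
    - [0, -0.05, 0, 0, 0, 0, 1]
    - [0, -0.06, 0, 0, 0, 0, 1]
    - [0, -0.06, 0, 0, 0, 0, 1]
    - [0, -0.05, 0, 0, 0, 0, 1]
    - [0, -0.03, 0, 0, 0, 0, 1]
    - [0, -0.02, 0, 0, 0, 0, 1]
    - [0, 0, 0, 0, 0, 0, 1]
    - [0, 0, 0, 0, 0, 0, 1]

```text
time_s: 5.4
eef_pos: [0.4006, -0.1075, 0.2072]
tcp_rot: [180.0, -0.0, -3.0]
wrist_force: [0.2, 0.3, -0.5]
opening: 0.0524
grasp_force: 29.6
```

```bash
python3 -c "
from h import *
plan(.487,-.111,.207,-3)
s=snap('side','s2.png'); im=cv2.imread('pics/s2.png')[140:245,285:405]
cv2.imwrite('pics/s2c.png',cv2.resize(im,None,fx=5.6,fy=5.6,interpolation=cv2.INTER_CUBIC))"
```

```text
t 5.4 pos [ 0.4006 -0.1075  0.2072] rot [180.  -0.  -3.] tool shift units total [ 0.1441 -0.0017  0.0004] rows>= 2 per row [ 0.0721 -0.0008  0.0002] wz total 0.003 F [ 0.2  0.3 -0.5] op 0.0524
```

View pics/s2c.png

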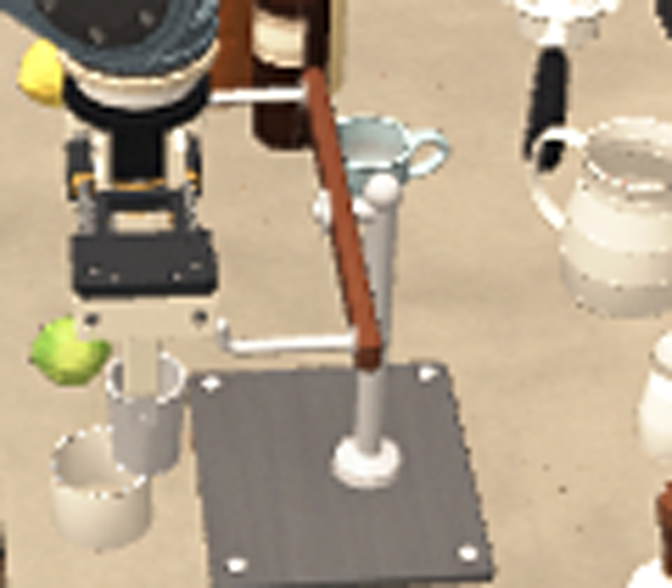

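The pail is in front of the right hook, with its rim at about (311,207). The peg tip is at about (326,199), level with the window. Move in slowly along the peg.

Request:
play_rows:
  deltas:
    - [0.02, 0, 0, 0, 0, 0, 1]
    - [0.02, 0, 0, 0, 0, 0, 1]
    - [0.02, 0, 0, 0, 0, 0, 1]
    - [0.02, 0, 0, 0, 0, 0, 1]
    - [0.02, 0, 0, 0, 0, 0, 1]
    - [0, 0, 0, 0, 0, 0, 1]

```text
time_s: 6.05
eef_pos: [0.4617, -0.1105, 0.2069]
tcp_rot: [180.0, -0.0, -3.0]
wrist_force: [-1.1, -0.4, -1.8]
opening: 0.0525
grasp_force: 29.6
```

Request:
play_rows:
  deltas:
    - [0.015, 0, 0, 0, 0, 0, 1]
    - [0.015, 0, 0, 0, 0, 0, 1]
    - [0.014, 0, 0, 0, 0, 0, 1]
    - [0, 0, 0, 0, 0, 0, 1]
    - [0, 0, 0, 0, 0, 0, 1]

```text
time_s: 6.55
eef_pos: [0.4867, -0.1118, 0.207]
tcp_rot: [-180.0, 0.0, -3.0]
wrist_force: [0.1, -0.1, -1.4]
opening: 0.0523
grasp_force: 29.6
```

```bash
python3 -c "
from h import *
plan(.487,-.111,.137,-3)
s=snap('side','s3.png'); im=cv2.imread('pics/s3.png')[140:245,285:405]
cv2.imwrite('pics/s3c.png',cv2.resize(im,None,fx=5.6,fy=5.6,interpolation=cv2.INTER_CUBIC))"
```

```text
t 6.5 pos [ 0.4867 -0.1118  0.207 ] rot [-180.    0.   -3.] tool shift units total [ 0.0005 -0.0013  0.1167] rows>= 2 per row [ 0.0003 -0.0007  0.0583] wz total -0.002 F [ 0.1 -0.1 -1.4] op 0.0523
```

View pics/s3c.png

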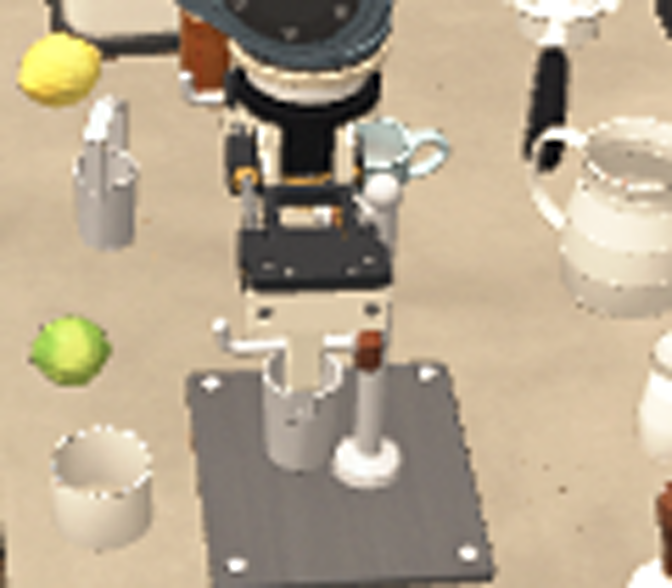

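The peg now passes behind the finger and through the window, and the bar has not moved (right end at about (351,201)). Lower onto the peg until the bar tips.

Request:
play_rows:
  deltas:
    - [0, 0, 0.01, 0, 0, 0, 1]
    - [0, 0, 0.012, 0, 0, 0, 1]
    - [0, 0, 0.012, 0, 0, 0, 1]
    - [0, 0, 0.01, 0, 0, 0, 1]
    - [0, 0, 0.01, 0, 0, 0, 1]
    - [0, 0, 0.01, 0, 0, 0, 1]
    - [0, 0, 0.01, 0, 0, 0, 1]
    - [0, 0, 0.008, 0, 0, 0, 1]
    - [0, 0, 0.008, 0, 0, 0, 1]
    - [0, 0, 0.004, 0, 0, 0, 1]
    - [0, 0, 0, 0, 0, 0, 1]
    - [0, 0, 0, 0, 0, 0, 1]

```text
time_s: 7.8
eef_pos: [0.4867, -0.1119, 0.1508]
tcp_rot: [180.0, 0.0, -3.0]
wrist_force: [-0.9, 0.2, -1.1]
opening: 0.0529
grasp_force: 29.6
```

Request:
play_rows:
  deltas:
    - [0, 0, 0.004, 0, 0, 0, 1]
    - [0, 0, 0.003, 0, 0, 0, 1]
    - [0, 0, 0, 0, 0, 0, 1]
    - [0, 0, 0, 0, 0, 0, 1]

```text
time_s: 8.2
eef_pos: [0.4875, -0.112, 0.1479]
tcp_rot: [180.0, -0.1, -3.0]
wrist_force: [-3.5, 1.7, 14.6]
opening: 0.0528
grasp_force: 29.8
```

```bash
python3 -c "
from h import *
plan(.487,-.111,.137,-3)
s=snap('side','s4.png'); im=cv2.imread('pics/s4.png')[140:245,285:405]
cv2.imwrite('pics/s4c.png',cv2.resize(im,None,fx=5.6,fy=5.6,interpolation=cv2.INTER_CUBIC))"
```

```text
t 8.2 pos [ 0.4875 -0.112   0.1479] rot [ 1.8e+02 -1.0e-01 -3.0e+00] tool shift units total [-0.001  -0.0016  0.0182] rows>= 1 per row [-0.001  -0.0016  0.0182] wz total -0.002 F [-3.5  1.7 14.6] op 0.0528
```

View pics/s4c.png

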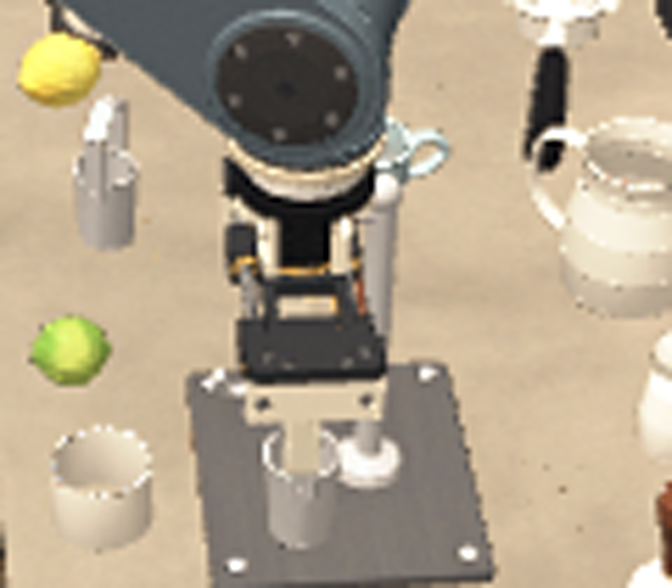

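The bar is tipped: the right peg tip dropped from about (325,199) to (326,209), near the expected 35 mm. The 14.6 N contact means it has reached the stop. I'll ease off slightly, open the fingers and go straight up.

Request:
play_rows:
  deltas:
    - [0, 0, -0.003, 0, 0, 0, 1]
    - [0, 0, 0, 0, 0, 0, 0.4]
    - [0, 0, 0, 0, 0, 0, 0]
    - [0, 0, 0, 0, 0, 0, -0.3]
    - [0, 0, 0, 0, 0, 0, -1]
    - [0, 0, 0, 0, 0, 0, -1]
    - [0, 0, 0, 0, 0, 0, -1]
    - [0, 0, 0, 0, 0, 0, -1]
    - [0, 0, 0, 0, 0, 0, -1]
    - [0, 0, 0, 0, 0, 0, -1]

```text
time_s: 9.25
eef_pos: [0.4867, -0.1118, 0.1483]
tcp_rot: [-180.0, 0.0, -3.0]
wrist_force: [0.6, 0.3, -0.1]
opening: 0.0931
grasp_force: 0.0
```

Request:
play_rows:
  deltas:
    - [0, 0, -0.01, 0, 0, 0, -1]
    - [0, 0, -0.02, 0, 0, 0, -1]
    - [0, 0, -0.04, 0, 0, 0, -1]
    - [0, 0, -0.05, 0, 0, 0, -1]
    - [0, 0, -0.05, 0, 0, 0, -1]
    - [0, 0, -0.05, 0, 0, 0, -1]
    - [0, 0, 0, 0, 0, 0, -1]
    - [0, 0, 0, 0, 0, 0, -1]

```text
time_s: 10.05
eef_pos: [0.4868, -0.1118, 0.2812]
tcp_rot: [180.0, -0.1, -3.0]
wrist_force: [0.3, -0.3, 0.1]
opening: 0.0933
grasp_force: 0.0
```

```bash
python3 -c "
from h import *
plan(.416,.272,.29,-28)"
```

```text
t 10.1 pos [ 0.4868 -0.1118  0.2812] rot [ 1.8e+02 -1.0e-01 -3.0e+00] tool shift units total [-0.1515 -0.6326 -0.0147] rows>= 9 per row [-0.0168 -0.0703 -0.0016] wz total 2.906 F [ 0.3 -0.3  0.1] op 0.0933
```

Request:
play_rows:
  deltas:
    - [-0.05, 0, -0.015, 0, 0, 0, -1]
    - [-0.06, 0, 0, 0, 0, 0, -1]
    - [-0.0415, -0.0126, 0, 0, 0, 0, -1]
    - [0, -0.06, 0, 0, 0, 0, -1]
    - [0, -0.07, 0, 0, 0, 0, -1]
    - [0, -0.07, 0, 0, 0, 0, -1]
    - [0, -0.07, 0, 0, 0, 0, -1]
    - [0, -0.07, 0, 0, 0, 0, -1]
    - [0, -0.07, 0, 0, 0, 0, -1]
    - [0, -0.07, 0, 0, 0, 0, -1]
    - [0, -0.06, 0, 0, 0, 0, -1]
    - [0, -0.05, 0, 0, 0, 0, -1]
    - [0, -0.03, 0, 0, 0, 0, -1]
    - [0, 0, 0, 0, 0, 0.5, -1]
    - [0, 0, 0, 0, 0, 0.8, -1]
    - [0, 0, 0, 0, 0, 0.8, -1]
    - [0, 0, 0, 0, 0, 0.8, -1]
    - [0, 0, 0, 0, 0, 0, -1]
    - [0, 0, 0, 0, 0, 0, -1]

```text
time_s: 11.95
eef_pos: [0.4157, 0.2718, 0.2887]
tcp_rot: [179.9, 0.0, -27.7]
wrist_force: [0.3, 0.3, -0.4]
opening: 0.0931
grasp_force: 0.0
```

```bash
python3 -c "
from h import *
plan(.4165,.272,.071,-28)
s=snap('side','s5.png'); print(onz(s,[(324,156),(337,166),(296,157)],0))
im=cv2.imread('pics/s5.png')[110:245,255:405]
cv2.imwrite('pics/s5c.png',cv2.resize(im,None,fx=4.4,fy=4.4,interpolation=cv2.INTER_CUBIC))"
```

```text
t 11.9 pos [0.4157 0.2718 0.2887] rot [179.9   0.  -27.7] tool shift units total [ 0.0011 -0.0009  0.3629] rows>= 5 per row [ 0.0002 -0.0002  0.0726] wz total 0.03 F [ 0.3  0.3 -0.4] op 0.0931
[[ 5.16657333e-01  4.44131226e-01  0.00000000e+00]
 [ 5.59852407e-01  3.67401596e-01 -2.22044605e-16]
 [ 4.00847239e-01  4.49603400e-01  0.00000000e+00]]
```

View pics/s5c.png

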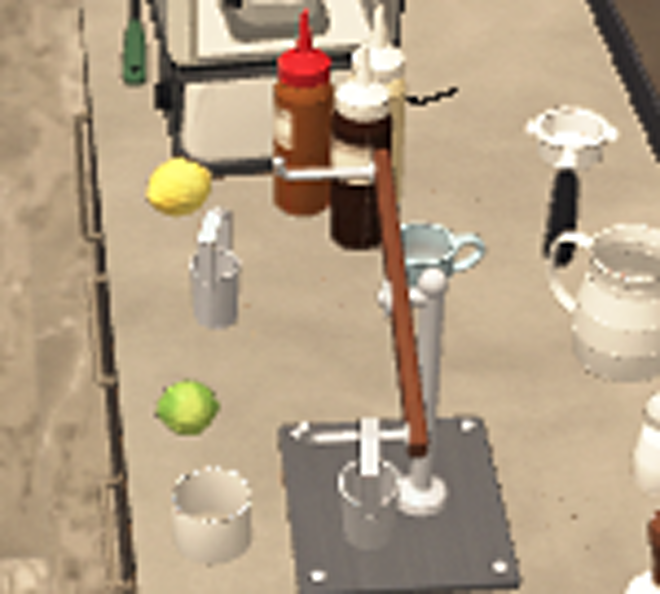

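The first pail hangs freely on the right peg, at about (338,217). The bar is tipped and its left hook is raised to about (319,150)–(340,149). The bottles are clear of the left pail, so I descend and grip it.

Request:
play_rows:
  deltas:
    - [0.001, 0, 0.05, 0, 0, 0, -1]
    - [0, 0, 0.07, 0, 0, 0, -1]
    - [0, 0, 0.07, 0, 0, 0, -1]
    - [0, 0, 0.06, 0, 0, 0, -1]
    - [0, 0, 0.04, 0, 0, 0, -1]
    - [0, 0, 0.03, 0, 0, 0, -1]
    - [0, 0, 0.025, 0, 0, 0, -1]
    - [0, 0, 0.018, 0, 0, 0, -1]
    - [0, 0, 0, 0, 0, 0, -1]
    - [0, 0, 0, 0, 0, 0, -1]
    - [0, 0, 0, 0, 0, 0, 0]
    - [0, 0, 0, 0, 0, 0, 0.2]
    - [0, 0, 0, 0, 0, 0, 0.4]
    - [0, 0, 0, 0, 0, 0, 1]
    - [0, 0, 0, 0, 0, 0, 1]
    - [0, 0, 0, 0, 0, 0, 1]
    - [0, 0, 0, 0, 0, 0, 1]
    - [0, 0, 0, 0, 0, 0, 1]

```text
time_s: 13.8
eef_pos: [0.4165, 0.2717, 0.0716]
tcp_rot: [-180.0, -0.0, -27.9]
wrist_force: [0.8, -0.0, 0.7]
opening: 0.0537
grasp_force: 29.3
```

```bash
python3 -c "
from h import *
s=robot.snapshot('side')
for z in (.245,.25,.255): print(z,onz(s,[(319.1,149.8),(340.2,149.3)],z))"
```

```text
0.245 [[0.45713751 0.1254009  0.245     ]
 [0.52802175 0.12062215 0.245     ]]
0.25 [[0.45622306 0.11791318 0.25      ]
 [0.52673862 0.11315929 0.25      ]]
0.255 [[0.45530861 0.11042547 0.255     ]
 [0.52545548 0.10569643 0.255     ]]
```

Request:
play_rows:
  deltas:
    - [0, 0, -0.02, 0, 0, 0, 1]
    - [0, 0, -0.04, 0, 0, 0, 1]
    - [0, 0, -0.06, 0, 0, 0, 1]
    - [0, 0, -0.06, 0, 0, 0, 1]
    - [0, 0, -0.05, 0, 0, 0, 1]
    - [0, 0, -0.04, 0, 0, 0, 1]
    - [0, 0, -0.02, 0, 0, 0, 1]
    - [0, 0, 0, 0, 0, -0.4, 1]
    - [0, 0, 0, 0, 0, -0.6, 1]
    - [0, 0, 0, 0, 0, -0.6, 1]
    - [0, 0, 0, 0, 0, -0.6, 1]
    - [0, 0, 0, 0, 0, -0.5, 1]
    - [0, 0, 0, 0, 0, -0.2, 1]
    - [0, 0, 0, 0, 0, 0, 1]
    - [0, 0, 0, 0, 0, 0, 1]

```text
time_s: 15.35
eef_pos: [0.4163, 0.2717, 0.2454]
tcp_rot: [180.0, 0.0, -3.1]
wrist_force: [-0.2, 0.3, -1.9]
opening: 0.0531
grasp_force: 29.3
```

```bash
python3 -c "
from h import *
plan(.405,.124,.246,-3.5)"
```

```text
t 15.3 pos [0.4163 0.2717 0.2454] rot [180.    0.   -3.1] tool shift units total [-0.0055  0.2468 -0.001 ] rows>= 4 per row [-0.0014  0.0617 -0.0003] wz total 0.045 F [-0.2  0.3 -1.9] op 0.0531
```

Request:
play_rows:
  deltas:
    - [-0.006, 0.02, -0.001, 0, 0, 0, 1]
    - [0, 0.05, 0, 0, 0, 0, 1]
    - [0, 0.06, 0, 0, 0, 0, 1]
    - [0, 0.05, 0, 0, 0, 0, 1]
    - [0, 0.04, 0, 0, 0, 0, 1]
    - [0, 0.027, 0, 0, 0, 0, 1]
    - [0, 0, 0, 0, 0, 0, 1]
    - [0, 0, 0, 0, 0, 0, 1]

```text
time_s: 16.15
eef_pos: [0.4049, 0.1238, 0.2462]
tcp_rot: [-180.0, -0.0, -3.1]
wrist_force: [0.2, -0.3, -1.3]
opening: 0.0536
grasp_force: 29.3
```

```bash
python3 -c "
from h import *
plan(.494,.120,.246,-3.1)
s=snap('side','s6.png'); im=cv2.imread('pics/s6.png')[100:235,285:405]
cv2.imwrite('pics/s6c.png',cv2.resize(im,None,fx=4.4,fy=4.4,interpolation=cv2.INTER_CUBIC))"
```

```text
t 16.1 pos [0.4049 0.1238 0.2462] rot [-180.    -0.    -3.1] tool shift units total [ 0.1487 -0.0018  0.0004] rows>= 2 per row [ 0.0743 -0.0009  0.0002] wz total -0.0 F [ 0.2 -0.3 -1.3] op 0.0536
```

View pics/s6c.png

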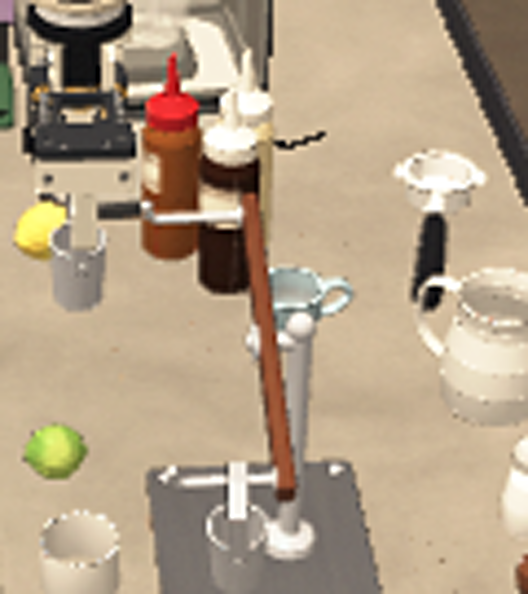

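The second pail's rim is at about (303,154). The left peg tip is about 5.4 px above it, the same offset as on the right side, so insert the same way.

Request:
play_rows:
  deltas:
    - [0.02, 0, 0, 0, 0, 0, 1]
    - [0.02, 0, 0, 0, 0, 0, 1]
    - [0.02, 0, 0, 0, 0, 0, 1]
    - [0.02, 0, 0, 0, 0, 0, 1]
    - [0.02, 0, 0, 0, 0, 0, 1]
    - [0, 0, 0, 0, 0, 0, 1]

```text
time_s: 16.8
eef_pos: [0.4663, 0.1206, 0.2458]
tcp_rot: [180.0, 0.0, -3.0]
wrist_force: [-0.3, 0.6, -0.6]
opening: 0.0538
grasp_force: 29.3
```

Request:
play_rows:
  deltas:
    - [0.015, 0, 0, 0, 0, 0, 1]
    - [0.015, 0, 0, 0, 0, 0, 1]
    - [0.014, 0, 0, 0, 0, 0, 1]
    - [0, 0, 0, 0, 0, 0, 1]
    - [0, 0, 0, 0, 0, 0, 1]

```text
time_s: 17.3
eef_pos: [0.4913, 0.1193, 0.246]
tcp_rot: [180.0, 0.0, -3.0]
wrist_force: [0.2, -0.8, -0.3]
opening: 0.0536
grasp_force: 29.3
```

```bash
cat > chk.py <<'E'
from h import *
# right end of bar: red-brown mask, lowest and highest rows; white strap of right pail
s=robot.snapshot('side'); im=s['image'].astype(int)
hsv=cv2.cvtColor(s['image'],cv2.COLOR_RGB2HSV)
m=((hsv[...,0]<14)&(hsv[...,1]>120)&(hsv[...,2]>40)).astype(np.uint8); m[:,:338]=0; m[:,356:]=0; m[:140]=0; m[225:]=0
n,l,st,c=cv2.connectedComponentsWithStats(m)
for i in range(1,n):
    if st[i,4]>15: print('bar comp',st[i],c[i].round(1))
E
python3 chk.py; python3 -c "
from h import *
s=cv2.cvtColor(cv2.imread('pics/s5.png'),cv2.COLOR_BGR2RGB)
import h; h.robot=type('R',(),{'snapshot':lambda self,n:{'image':s}})(); 
exec(open('chk.py').read().replace('from h import *','').replace('robot.','h.robot.'))"
```

```text
bar comp [340 143  12  71 301] [345.3 177.8]
bar comp [338 140  14  74 310] [345.2 176.9]
```

Request:
play_rows:
  deltas:
    - [0, 0, 0.01, 0, 0, 0, 1]
    - [0, 0, 0.01, 0, 0, 0, 1]
    - [0, 0, 0.01, 0, 0, 0, 1]
    - [0, 0, 0.005, 0, 0, 0, 1]
    - [0, 0, 0.005, 0, 0, 0, 1]
    - [0, 0, 0.005, 0, 0, 0, 1]
    - [0, 0, 0.005, 0, 0, 0, 1]
    - [0, 0, 0.005, 0, 0, 0, 1]
    - [0, 0, 0.005, 0, 0, 0, 1]
    - [0, 0, 0, 0, 0, 0, 1]
    - [0, 0, 0, 0, 0, 0, 1]

```text
time_s: 18.45
eef_pos: [0.4913, 0.1193, 0.2101]
tcp_rot: [180.0, 0.0, -3.0]
wrist_force: [0.2, 0.1, 0.5]
opening: 0.0537
grasp_force: 29.3
```

```bash
python3 chk.py; python3 -c "
from h import *
plan(.492,.120,.184,-3.1)"
```

```text
bar comp [340 150  13  62 254] [345.8 180.5]
t 18.5 pos [0.4914 0.1193 0.2102] rot [180.  -0.  -3.] tool shift units total [ 0.001  -0.0012  0.0436] rows>= 1 per row [ 0.001  -0.0012  0.0436] wz total 0.01 F [-0.3 -0.4  0.1] op 0.0537
```

The bar is following (right end rose from row 213 to 211), so the peak is on the peg. Continue down to the level height.

Request:
play_rows:
  deltas:
    - [0, 0, 0.004, 0, 0, 0, 1]
    - [0, 0, 0.004, 0, 0, 0, 1]
    - [0, 0, 0.004, 0, 0, 0, 1]
    - [0, 0, 0.004, 0, 0, 0, 1]
    - [0, 0, 0.004, 0, 0, 0, 1]
    - [0, 0, 0.004, 0, 0, 0, 1]
    - [0, 0, 0.004, 0, 0, 0, 1]
    - [0, 0, 0.004, 0, 0, 0, 1]
    - [0, 0, 0.004, 0, 0, 0, 1]
    - [0, 0, 0.004, 0, 0, 0, 1]
    - [0, 0, 0.003, 0, 0, 0, 1]
    - [0, 0, 0, 0, 0, 0, 1]
    - [0, 0, 0, 0, 0, 0, 1]
    - [0, 0, 0, 0, 0, 0, 1]

```text
time_s: 19.9
eef_pos: [0.4913, 0.1193, 0.1844]
tcp_rot: [180.0, -0.0, -3.0]
wrist_force: [-1.0, 0.6, -0.5]
opening: 0.0535
grasp_force: 29.3
```

```bash
python3 chk.py; python3 -c "
from h import *
plan(.492,.120,.184,-3.1)
s=cv2.cvtColor(cv2.imread('pics/side0.png'),cv2.COLOR_BGR2RGB)
import h; h.robot=type('R',(),{'snapshot':lambda self,n:{'image':s}})(); 
exec(open('chk.py').read().replace('from h import *','').replace('robot.','h.robot.'))"
```

```text
bar comp [338 157  15  49 201] [346.1 181.3]
t 19.9 pos [0.4913 0.1193 0.1844] rot [180.  -0.  -3.] tool shift units total [ 0.0011 -0.0012  0.0006] rows>= 1 per row [ 0.0011 -0.0012  0.0006] wz total 0.009 F [ 0.1  1.6 -0.2] op 0.0534
bar comp [338 151  15  55 232] [345.4 177.7]
```

The bar is level: its lower end is at row 206, the same as at the start. Release.

Request:
play_rows:
  deltas:
    - [0, 0, 0, 0, 0, 0, 0.1]
    - [0, 0, 0, 0, 0, 0, 0]
    - [0, 0, 0, 0, 0, 0, -0.2]
    - [0, 0, 0, 0, 0, 0, -0.4]
    - [0, 0, 0, 0, 0, 0, -0.7]
    - [0, 0, 0, 0, 0, 0, -1]
    - [0, 0, 0, 0, 0, 0, -1]
    - [0, 0, 0, 0, 0, 0, -1]
    - [0, 0, 0, 0, 0, 0, -1]
    - [0, 0, 0, 0, 0, 0, -1]
    - [0, 0, 0, 0, 0, 0, -1]
    - [0, 0, 0, 0, 0, 0, -1]

```text
time_s: 21.15
eef_pos: [0.4913, 0.1193, 0.1843]
tcp_rot: [-180.0, -0.0, -3.0]
wrist_force: [-0.3, -0.2, 0.0]
opening: 0.0928
grasp_force: 0.0
```

```bash
python3 chk.py
```

```text
bar comp [338 157  15  49 203] [346.1 181.3]
```

Request:
play_rows:
  deltas:
    - [0, 0, -0.005, 0, 0, 0, -1]
    - [0, 0, -0.01, 0, 0, 0, -1]
    - [0, 0, -0.02, 0, 0, 0, -1]
    - [0, 0, -0.04, 0, 0, 0, -1]
    - [0, 0, -0.05, 0, 0, 0, -1]
    - [0, 0, -0.05, 0, 0, 0, -1]
    - [0, 0, -0.06, 0, 0, 0, -1]
    - [0, 0, -0.06, 0, 0, 0, -1]
    - [0, 0, 0, 0, 0, 0, -1]
    - [0, 0, 0, 0, 0, 0, -1]
    - [0, 0, 0, 0, 0, 0, -1]
    - [0, 0, 0, 0, 0, 0, -1]
    - [0, 0, 0, 0, 0, 0, -1]
    - [0, 0, 0, 0, 0, 0, -1]

```text
time_s: 22.6
eef_pos: [0.4912, 0.1193, 0.3609]
tcp_rot: [180.0, 0.1, -3.0]
wrist_force: [-0.1, 0.3, -1.1]
opening: 0.0931
grasp_force: 0.0
```

```bash
python3 chk.py; python3 - <<'E'
from h import *
# grey pail bodies vs the starting picture, expected at rest below both pegs; tips & rims predicted
s=robot.snapshot('side'); i0=cv2.cvtColor(cv2.imread('pics/side0.png'),cv2.COLOR_BGR2RGB)
d=(np.abs(s['image'].astype(int)-i0).max(2)>45).astype(np.uint8); d[:,:285]=0; d[:120]=0; d[345:]=0; d[:,420:]=0
n,l,st,c=cv2.connectedComponentsWithStats(d)
for i in range(1,n):
    if st[i,4]>25: print(st[i],c[i].round(1))
for n,x,y in(('R',.487,-.111),('L',.4913,.122)): print(n,'expect rim, underside, peak',proj(s,[[x,y,.171],[x,y,.113],[x,y,.219]]).round(1).tolist())
E
```

```text
bar comp [338 152  15  54 229] [345.5 177.9]
[328 120   7   9  40] [331.4 124. ]
[300 157   5  19  39] [302.4 163.6]
[321 158  13  24 212] [327.2 170. ]
[305 172   4  12  39] [306.8 177.2]
[333 202  14  15  64] [340.1 207.5]
[313 265  15  32 216] [320.9 280. ]
R expect rim, underside, peak [[337.6, 211.3], [337.1, 225.2], [338.0, 199.3]]
L expect rim, underside, peak [[329.0, 167.7], [328.7, 181.2], [329.2, 156.2]]
```

The pictures confirm both pails under their pegs, with the left body at (327,170) as predicted. The bar is level, the first pail has stayed on the right hook, the big pail shows no change, and the gripper is clear.

```bash
python3 -c "
from h import *
print(robot.close_job())"
```

```text
the job is handed in; nothing more can be done
None
```

Both small pails hang freely, one on each hook, with the bar level and the bigger pail not moved; I handed the job in at about 22.6 s, and it returned no verdict.

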